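# Load the vial rack and hold it against the shaker's sprung clamp bar

### The arm

A 6-joint arm with a two-finger parallel gripper is mounted at the origin on a cart in front of the work surface, level with it; the furniture and walls round the work are solid. World frame = base frame: x ahead of the robot, y to its left, z up, the work surface at z = 0. Lengths are in mm, angles in degrees, forces in N, time in s.
With the tool pointing down it reaches from about 350 to 850 mm from the base axis. Payload 8.1 kg.
Tool frame: the origin (TCP) lies at the very end of the fingers, on their centre line; the grasp point (between the pads) lies 19 mm behind it (r.grasp_offset is the distance from the TCP to the grasp point, in mm); z points along the fingers, y is the line along which they close (so a half turn about z gives the same grasp; the last joint's range is limited). The gripper opens to 85 mm and grips with 20 to 120 N. Pads are 22 mm wide; open, the fingers measure 114 mm over their backs; the gripper's body (76 mm by 85 mm) begins 54 mm behind the grasp point. The pads swing forward as they close: fully open they stand 13 mm farther back than shut.
Start: joints at [-78.69, 7.471, 85.268, -0, 87.261, -4.893], TCP at [167.448, -576.165, 231.292] pointing down, gripper open.
Joint ranges: [-169.43, 169.43], [-51.17, 129.36], [1.28, 143.12], [-76.62, 256.62], [0, 156.53], [-152.29, 152.29]. Speed limits (degrees/s): [136.94, 136.94, 159.86, 180, 180, 180].

### API

Orientations are given as [roll, pitch, yaw] about the fixed x, y, z axes, in that order (R = Rz(yaw) Ry(pitch) Rx(roll)).
In Python, from bench import r gives the robot as it stands.
- The arm moves only by the tool carry_out, never from a script. Its argument "commands" is a list of rows, each an object with "jaw": the finger opening in m, from 0 to 0.0854; "translation": the shift along the tool's x, y, z in m, a list of three; "spin": the turn about the tool's z in rad. A call has exactly 8 rows; each row shifts and turns the commanded pose from where the row before left it, along the tool's axes as they then stand; what a row does not reach is not made up. A row lasts 1/12 s, in which the tool goes at most 41.7 mm and 7.16 degrees, less where a joint would pass 70% of its speed; a pose out of reach is approached as far as the arm can. A call is refused whole if a number of a shift passes 0.0417 or a number of a turn 0.125, either way. A call with a gripper value outside its range is refused whole. The fingers move at their own pace and stop on an object; "squeeze" is the grip in N (left out, the last holds). Time passes only in rows, so rows that do not move let the fingers close, or fill a call up. It gives the time, the measured TCP pose, the force, the opening and the grip force at its end, in the units of the state.
- r.sense(): the state, without advancing time (a new reading comes with each control period).
- r.snapshot(name): name is "scene" or "top" or "wrist"; returns a dict with "pixels" (400x640x3 uint8, blue, green, red), "K" (3x3 intrinsics, pixels), "extrinsics" (4x4, takes a point from camera to world coordinates). Camera axes: x right, y down, z forward; pixel columns grow to the right and rows downward; lengths in mm; the calibration is good to about 2 mm. A picture is of the moment at which its call begins. There is no depth.
- r.hand_in(): hands the job in; it is judged then, once.
Trained networks look in a picture, given as the dict that the camera call returned (one of the last four; its "shot" number tells which), for a name from the list of things; names that differ only in an ending like _2 or _b are one class to them, and where a whole thing is asked for, a point or a joint stands for the part that bears it (a point fixed in the world has none). Each returns a list of dicts, best first, with "score" (0 to 1); they miss things now and then, are a little off and sometimes report something else, mostly with a low value. They report only what shows in the picture. A call takes as long as a camera call.
- r.spot_in(picture, target): "xy" ([column, row] in pixels, amid what is visible of it).
- r.regions_of(picture, target): "pixels" (400x640 bool, what is visible of it) and "xy" ([column, row] in pixels, amid what is visible of it).
- r.landmark_of(picture, target): "xy" ([column, row] in pixels: a listed point, or the origin of a listed thing).
The state is a dict: "time": time; "joint_pos": joint angles; "qd": joint speeds; "joint_efforts": joint torques, N m; "tool_pos": TCP position; "tcp_rot": TCP orientation; "ft_force": force on the tool from outside, world axes, zero at the start; "wrist_torque": the same for the moment, N m; "finger_gap": finger opening in mm; "grip_force": force on a finger pad.
Only numpy, scipy, OpenCV 4.12 (cv2) and the standard library are available. Lean on these libraries where they do the work, as an engineer would, in place of code of your own. Each camera call takes 0.05 s, during which the arm holds its last target. There are 200 camera calls.

### The job

Stand the red-capped and the white-capped vial upright in the two empty cells of the blue vial rack, one per cell. Then, with the fingers, push the loaded rack flat and square against the spring-loaded clamp bar of the shaker platform until the bar's black pointer stands over the green stretch of its scale (about 10 N on the bar), without ever driving the pointer deep into the red, and finish while still holding the rack pressed there, so that a colleague can screw it down. Leave the dropper bottle, the beaker and the amber bottle alone.

Things in the scene. Friction and masses are not known exactly. Their poses are not given: they have to be found in the camera images.
- platform: Fixed shaker platform: aluminium plate 210 (x) x 230 (y) x 10 mm, top at z = 10 mm; origin: centre of its underside. Its x axis points roughly away from the robot, the way the clamp bar is pushed in. Fixed grey rear rail, top 44 mm over the bench, at x = 60 to 72 mm. Scale on the plate at the left (+y) edge: white, green (pointer travel 12 to 28 mm), red (28 to 44 mm).
- clamp_bar (a joint): Travel of the spring-loaded clamp bar along the platform's +x, in m: 0 at rest, 0.044 at the hard stop. Spring 500 N/m from zero at rest: 0.012 to 0.028 (green) is 6 to 14 N, 0.020 is 10 N; almost no friction. More than 0.036 counts as deep in the red.
- bar_face (a point): Centre of the clamp bar's front face (steel bar with a black rubber facing, 180 mm along y, 10 mm thick, 13 to 39 mm above the bench). At rest it is 5 mm ahead (+x) of the platform's origin; moves with the bar. Axes as the platform.
- pointer (a point): Middle of the black pointer at the left (+y) end of the bar, over the scale; moves with the bar.
- rack: Blue open vial rack, loose on the platform, its far side about 14 to 27 mm short of the bar, up to 0.12 rad askew: 42 (x) x 159 (y) x 33 mm high, 0.2 kg, walls 3 mm, dividers 28 mm high. Origin: centre of its underside; x towards the bar. Four cells 36 x 36 mm in a row, centres y = +58.5 (black vial), +19.5 (empty), -19.5 (black vial), -58.5 mm (empty). Slides on the plate with 1 to 4 N.
- cell_a (a point): Centre of the floor of the empty cell at the rack's y = +19.5 mm, 3 mm above the rack's underside.
- cell_b (a point): Centre of the floor of the empty cell at the rack's y = -58.5 mm, 3 mm above the rack's underside.
- vial_red: Glass vial with red screw cap, 23 mm diameter, 51 mm high, about 22 g, standing on the bench; cap 22 mm diameter from 38 to 51 mm height. Origin at the centre of its underside, z up.
- vial_white: Glass vial with a white-grey screw cap and yellow filling, same size as the red-capped one, standing on the bench. Origin at the centre of its underside.
- vial_black_1: Black-capped vial of the same size, standing in the rack's cell at y = +58.5 mm; it stays there. Origin at the centre of its underside.
- vial_black_2: Black-capped vial of the same size, standing in the rack's cell at y = -19.5 mm; it stays there. Origin at the centre of its underside.
- dropper_clear: Bystander: clear dropper bottle, 38 mm diameter, 93 mm high, near the vials. Origin at the centre of its underside.
- beaker_50: Bystander: small glass beaker, 45 mm diameter, 59 mm high, left of the platform. Origin at the centre of its underside.
- reagent_amber: Bystander: amber bottle with blue cap, 56 mm diameter, 106 mm high, left of the platform. Origin at the centre of its underside.

How it is judged:
By the outcome, as a careful person would: the job done as asked, in the order asked, and still so for the second after the job is handed in, while the arm keeps its last pose, push and grip.
It also fails if it takes over 67 s, if anything falls off the work surface, if the arm or the gripper's body presses on something with over 40 N, if the wrist force passes 120 N, or if a joint passes its speed limit or range.

## Working session

There is one attempt and no reset: what is moved stays moved. The work goes in short steps, Python scripts to look and compute and a tool call to move; the robot and the scene stay as the last step left them, time stands still between calls to the robot, and variables do not carry over. Pictures are saved under pics/ and viewed, at most 10 in all, crops included, and the job is handed in when it is done.

Besides the shell and the picture viewer there is one more tool, called after "Request:" as a command line: name --argument value ..., lists and objects as JSON in quotes. carry_out: Moves the arm, as the interface text tells. Its arguments: {"type":"object","properties":{"commands":{"type":"array","items":{"type":"object","properties":{"jaw":{"type":"number"},"translation":{"type":"array","items":{"type":"number"}},"spin":{"type":"number"}}}},"squeeze":{"type":"number"}},"required":["commands"]}

```bash
mkdir -p pics; ls; cat > h.py <<'E'
from bench import r
import numpy as np, cv2
def ray(p,xy):
    E=np.array(p["extrinsics"]);K=np.array(p["K"])
    d=E[:3,:3]@np.linalg.solve(K,[xy[0],xy[1],1.]);return E[:3,3],d
def onz(p,xy,z):
    o,d=ray(p,xy);return (o+d*(z-o[2])/d[2])[:2]
def tri(obs):
    A=np.zeros((3,3));b=np.zeros(3)
    for p,xy in obs:
        o,d=ray(p,xy);d=d/np.linalg.norm(d);M=np.eye(3)-np.outer(d,d);A+=M;b+=M@o
    return np.linalg.solve(A,b)
def proj(p,X):
    E=np.linalg.inv(np.array(p["extrinsics"]));c=E[:3,:3]@X+E[:3,3];u=np.array(p["K"])@c;return u[:2]/u[2]
E
python3 - <<'E'
from h import *
s=r.sense()
print({k:np.round(v,2) for k,v in s.items()})
P={n:r.snapshot(n) for n in("scene","top")}
for n,p in P.items():
    cv2.imwrite(f"pics/{n}0.png",p["pixels"]); print(n,np.round(np.array(p["extrinsics"])[:3,3]))
for t in["platform","rack","cell_a","cell_b","bar_face","pointer","vial_red","vial_white","vial_black_1","dropper_clear","beaker_50","reagent_amber"]:
    for n,p in P.items():
        L=r.landmark_of(p,t)
        z={"cell_a":13,"cell_b":13,"rack":10,"vial_black_1":13,"bar_face":26,"pointer":40}.get(t,0)
        print(t,n,[(np.round(l["xy"],1).tolist(),round(l["score"],2),np.round(onz(p,l["xy"],z),1).tolist()) for l in L[:3]])
E
```

```text
pics
{'time': np.float64(0.0), 'joint_pos': array([-78.69,   7.52,  85.33,  -0.  ,  87.26,  -4.89]), 'qd': array([-0.11, -0.  ,  0.03, -0.06,  0.06,  0.08]), 'joint_efforts': array([-0.000e+00, -5.694e+01, -5.006e+01, -0.000e+00,  1.000e-02,
       -0.000e+00]), 'tool_pos': array([ 167.31, -575.63,  230.25]), 'tcp_rot': array([-1.7989e+02, -1.0000e-02,  1.6200e+01]), 'ft_force': array([-0.19, -0.09,  0.89]), 'wrist_torque': array([0.05, 0.02, 0.02]), 'grip_force': np.float64(0.0), 'finger_gap': np.float64(85.39)}
scene [-181. -733.  509.]
top [ 310.  -27. 1342.]
platform scene [([312.4, 206.8], 0.88, [514.8, 15.2])]
platform top [([304.6, 198.4], 0.64, [522.7, 21.9])]
rack scene [([307.0, 204.5], 0.63, [499.6, 22.9]), ([319.3, 210.8], 0.38, [498.3, -32.2])]
rack top [([306.8, 216.7], 0.58, [471.7, 15.0])]
cell_a scene [([318.8, 208.6], 0.73, [502.9, -25.2]), ([297.1, 203.0], 0.57, [480.2, 46.1]), ([371.5, 253.1], 0.55, [433.6, -279.8])]
cell_a top [([324.0, 209.0], 0.74, [492.4, -30.8]), ([294.9, 214.6], 0.64, [476.7, 46.7])]
cell_b scene [([318.8, 208.6], 0.73, [502.9, -25.2]), ([29
[... 530 characters left out ...]
5, [462.3, -270.0])]
vial_white top [([411.8, 225.3], 0.59, [451.9, -266.4])]
vial_black_1 scene [([306.3, 204.2], 0.56, [495.3, 21.3]), ([308.8, 208.0], 0.53, [483.7, -2.6]), ([289.4, 204.2], 0.44, [457.7, 55.3])]
vial_black_1 top [([188.4, 217.0], 0.6, [468.0, 330.9]), ([310.7, 214.8], 0.56, [476.5, 4.5]), ([280.3, 213.6], 0.37, [479.1, 85.7])]
dropper_clear scene [([298.3, 204.1], 0.35, [495.2, 58.1])]
dropper_clear top [([401.2, 184.5], 0.74, [562.9, -239.9])]
beaker_50 scene [([242.7, 181.8], 0.54, [467.1, 322.5])]
beaker_50 top [([187.2, 220.1], 0.61, [461.1, 337.2])]
reagent_amber scene [([268.1, 175.6], 0.59, [568.1, 310.6])]
reagent_amber top [([202.5, 176.2], 0.58, [581.9, 301.3])]
```

```bash
python3 - <<'E'
import cv2
a=cv2.imread("pics/top0.png")[140:280,160:480]; cv2.imwrite("pics/topc.png",cv2.resize(a,(800,350),interpolation=cv2.INTER_CUBIC))
b=cv2.imread("pics/scene0.png")[150:300,220:460]; cv2.imwrite("pics/scenec.png",cv2.resize(b,(800,500),interpolation=cv2.INTER_CUBIC))
E
```

```text
(no output)
```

View pics/topc.png

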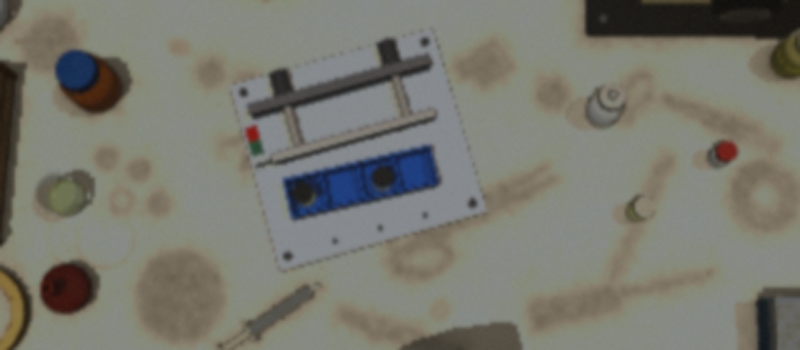

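View pics/scenec.png

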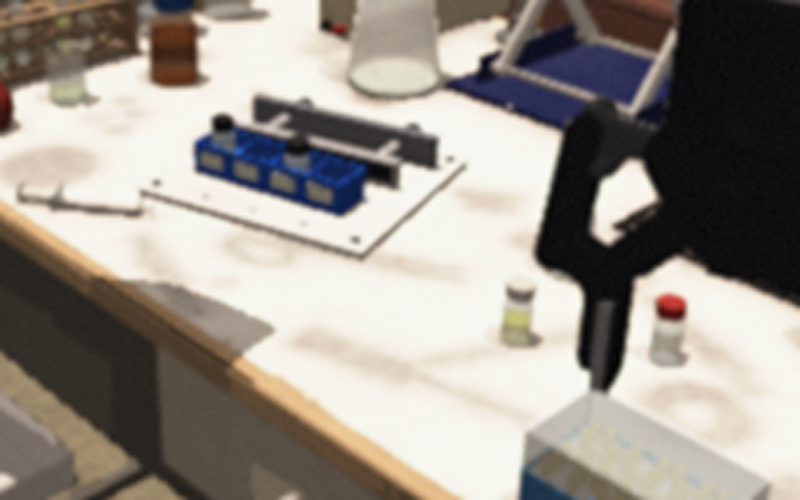

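The top crop shows the platform turned about +16° and the rack about +13°. The rack's two empty cells sit at crop (348,185) and (420,168). The red vial is at (725,152), the white one at (640,208) and the dropper at (605,105). The scene crop agrees with this. I'll move over the vials for a wrist view, turning the tool to the grasp yaw.

Request:
carry_out --commands '[{"translation": [0.0365,-0.0171,0]},{"translation": [0.0365,-0.0171,0]},{"translation": [0.0365,-0.0171,0]},{"translation": [0.0365,-0.0171,0]},{"translation": [0.0365,-0.0171,0]},{"translation": [0.0365,-0.0171,0]},{"translation": [0.0365,-0.0171,0]},{"translation": [0.0365,-0.0171,0]}]'

```text
invalid input
```

Request:
carry_out --commands '[{"translation": [0.0365,-0.0171,0]},{"translation": [0.0365,-0.0171,0]},{"spin": -0.125},{"spin": -0.125},{"spin": -0.125},{"spin": -0.125},{"spin": -0.125},{"spin": -0.125}]'

```text
invalid input
```

Request:
carry_out --commands '[{"spin": -0.125},{"spin": -0.125},{"spin": -0.125},{"spin": -0.125},{"spin": -0.125},{"spin": -0.125},{"spin": 0},{"spin": 0}]'

```text
invalid input
```

```bash
python3 - <<'E'
from h import *
s=r.sense(); print(s["time"],np.round(s["tool_pos"],1),np.round(s["tcp_rot"],2))
P={n:r.snapshot(n) for n in("scene","top","wrist")}
p=P["wrist"];cv2.imwrite("pics/w1.png",p["pixels"]); print(np.round(p["extrinsics"],2).tolist(),np.round(p["K"]).tolist())
for t in["vial_red","vial_white","dropper_clear"]:
    for n,p in P.items():
        L=r.landmark_of(p,t)
        print(t,n,[(np.round(l["xy"],1).tolist(),round(l["score"],2),np.round(onz(p,l["xy"],0),1).tolist()) for l in L[:3]])
E
```

```text
1.3 [ 167.4 -576.2  231.3] [180.   -0.   16.2]
[[0.28, -0.91, -0.31, 247.09], [-0.96, -0.26, -0.09, -551.99], [-0.0, 0.32, -0.95, 372.99], [0.0, 0.0, 0.0, 1.0]] [[297.0, 0.0, 318.0], [0.0, 297.0, 200.0], [0.0, 0.0, 1.0]]
vial_red scene [([423.7, 258.6], 0.54, [523.6, -367.8]), ([372.6, 251.4], 0.16, [457.6, -265.0])]
vial_red top [([444.6, 201.6], 0.56, [516.9, -356.0]), ([200.9, 175.5], 0.49, [583.8, 305.8])]
vial_red wrist []
vial_white scene [([373.7, 251.8], 0.71, [458.2, -268.0])]
vial_white top [([414.1, 226.8], 0.5, [448.0, -272.4])]
vial_white wrist []
dropper_clear scene [([309.0, 192.7], 0.67, [577.1, 99.2]), ([387.0, 230.5], 0.56, [567.0, -226.3])]
dropper_clear top [([398.5, 185.5], 0.61, [560.1, -232.5])]
dropper_clear wrist []
```

View pics/w1.png

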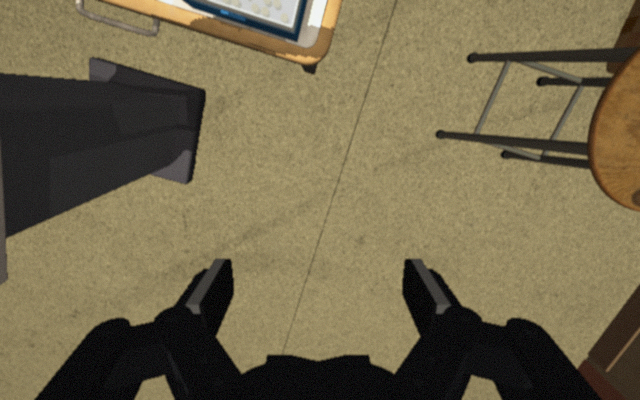

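The wrist picture shows only floor and the fingers, because the arm did not move: all three calls were rejected as invalid. I'll resend them with all keys in every row.

Request:
carry_out --commands '[{"jaw": 0.085,"translation": [0.0365,-0.0171,0],"spin": 0},{"jaw": 0.085,"translation": [0.0365,-0.0171,0],"spin": 0},{"jaw": 0.085,"translation": [0.0365,-0.0171,0],"spin": 0},{"jaw": 0.085,"translation": [0.0365,-0.0171,0],"spin": 0},{"jaw": 0.085,"translation": [0.0365,-0.0171,0],"spin": 0},{"jaw": 0.085,"translation": [0.0365,-0.0171,0],"spin": 0},{"jaw": 0.085,"translation": [0.0365,-0.0171,0],"spin": 0},{"jaw": 0.085,"translation": [0.0365,-0.0171,0],"spin": 0}]' --squeeze 30

```text
time: 2.57
tool_pos: [410.9, -361.8, 231.6]
tcp_rot: [180.0, -0.0, 16.2]
ft_force: [0.8, -0.5, 0.6]
finger_gap: 84.7
grip_force: 0.0
```

Request:
carry_out --commands '[{"jaw": 0.085,"translation": [0.0365,-0.0171,0],"spin": 0},{"jaw": 0.085,"translation": [0.0365,-0.0171,0],"spin": 0},{"jaw": 0.085,"translation": [0,0,0],"spin": -0.12},{"jaw": 0.085,"translation": [0,0,0],"spin": -0.12},{"jaw": 0.085,"translation": [0,0,0],"spin": -0.12},{"jaw": 0.085,"translation": [0,0,0],"spin": -0.12},{"jaw": 0.085,"translation": [0,0,0],"spin": -0.12},{"jaw": 0.085,"translation": [0,0,0],"spin": -0.12}]' --squeeze 30

```text
time: 3.23
tool_pos: [470.3, -310.0, 231.3]
tcp_rot: [180.0, 0.0, 57.8]
ft_force: [0.5, 0.7, 0.5]
finger_gap: 85.0
grip_force: 0.0
```

Request:
carry_out --commands '[{"jaw": 0.085,"translation": [0,0,0],"spin": -0.12},{"jaw": 0.085,"translation": [0,0,0],"spin": -0.12},{"jaw": 0.085,"translation": [0,0,0],"spin": -0.12},{"jaw": 0.085,"translation": [0,0,0],"spin": -0.12},{"jaw": 0.085,"translation": [0,0,0],"spin": -0.12},{"jaw": 0.085,"translation": [0,0,0],"spin": -0.12},{"jaw": 0.085,"translation": [0,0,0],"spin": -0.08},{"jaw": 0.085,"translation": [0,0,0],"spin": 0}]'

```text
time: 3.9
tool_pos: [470.3, -310.1, 231.4]
tcp_rot: [180.0, 0.0, 103.5]
ft_force: [-0.5, -0.5, 0.2]
finger_gap: 85.3
grip_force: 0.0
```

```bash
python3 - <<'E'
from h import *
s=r.sense(); print(s["time"],np.round(s["tool_pos"],1),np.round(s["tcp_rot"],2))
P={n:r.snapshot(n) for n in("scene","top","wrist")}
p=P["wrist"];cv2.imwrite("pics/w2.png",p["pixels"]); print(np.round(p["extrinsics"],2)[:3,3])
for t in["vial_red","vial_white","dropper_clear"]:
    for n,p in P.items():
        L=r.landmark_of(p,t)
        print(t,n,[(np.round(l["xy"],1).tolist(),round(l["score"],2),np.round(onz(p,l["xy"],0),1).tolist()) for l in L[:3]])
        L=r.regions_of(p,t)[:1]
        for l in L: ys,xs=np.where(l["pixels"]); print("  reg",xs.min(),xs.max(),ys.min(),ys.max(),round(l["score"],2))
E
```

```text
3.9 [ 470.3 -310.1  231.4] [179.99   0.   103.51]
[ 450.99 -228.06  373.02]
vial_red scene [([419.8, 257.1], 0.79, [522.2, -357.9])]
  reg 414 425 238 260 0.78
vial_red top []
  reg 274 334 198 227 0.53
vial_red wrist [([343.4, 208.9], 0.88, [516.2, -356.1])]
  reg 393 446 111 149 0.7
vial_white scene [([371.9, 251.7], 0.46, [455.2, -264.7])]
  reg 369 379 234 254 0.75
vial_white top [([413.6, 222.9], 0.43, [458.4, -271.3])]
vial_white wrist [([314.8, 135.1], 0.88, [457.0, -270.0])]
  reg 303 325 125 150 0.79
dropper_clear scene [([386.3, 229.7], 0.59, [569.1, -222.4])]
  reg 382 399 201 234 0.59
dropper_clear top [([399.1, 185.0], 0.73, [561.5, -234.1])]
  reg 394 410 173 190 0.62
dropper_clear wrist [([408.1, 127.3], 0.67, [566.1, -234.9])]
  reg 392 446 112 149 0.68
```

View pics/w2.png

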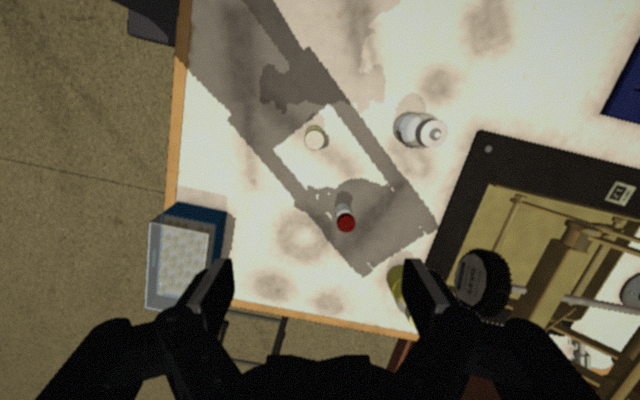

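```bash
python3 - <<'E'
from h import *
p=r.snapshot("wrist")
for n,xy,z in[("redcap",(346,222),51),("whitecap",(316,136.5),51),("frame corner",(480,133),100),("frame left",(437,235),0),("frame left",(437,235),100),("yellow",(400,280),60),("knob",(470,285),60)]: print(n,z,onz(p,xy,z).round(1))
hsv=cv2.cvtColor(p["pixels"],cv2.COLOR_BGR2HSV)
m=((hsv[...,0]<8)|(hsv[...,0]>172))&(hsv[...,1]>150)&(hsv[...,2]>60);m[:190]=0;m[245:]=0;m[:,:320]=0;m[:,370:]=0
ys,xs=np.where(m);c=(xs.mean(),ys.mean());print(c,onz(p,c,49))
E
```

```text
redcap 51 [ 514.5 -353.6]
whitecap 51 [ 457.6 -265.5]
frame corner 100 [ 599.7 -222.7]
frame left 0 [ 652.  -363.3]
frame left 100 [ 598. -327.]
yellow 60 [ 597.1 -409.2]
knob 60 [ 683.4 -396.1]
(np.float64(345.70232558139537), np.float64(223.51627906976745)) [ 515.08346379 -356.33923377]
```

Request:
carry_out --commands '[{"jaw": 0.085,"translation": [-0.0275,0.0164,0.02],"spin": 0},{"jaw": 0.085,"translation": [-0.0275,0.0164,0.02],"spin": 0},{"jaw": 0.06,"translation": [0,0,0.035],"spin": 0},{"jaw": 0.06,"translation": [0,0,0.035],"spin": 0},{"jaw": 0.06,"translation": [0,0,0.035],"spin": 0},{"jaw": 0.06,"translation": [0,0,0.03],"spin": 0},{"jaw": 0.06,"translation": [0,0,0.015],"spin": 0},{"jaw": 0.06,"translation": [0,0,0.008],"spin": 0}]'

```text
time: 5.67
tool_pos: [512.7, -354.4, 29.3]
tcp_rot: [-179.8, -0.3, 103.3]
ft_force: [-0.5, 0.2, -0.7]
finger_gap: 60.1
grip_force: 0.0
```

Request:
carry_out --commands '[{"jaw": 0.04,"translation": [0,0,0],"spin": 0},{"jaw": 0.03,"translation": [0,0,0],"spin": 0},{"jaw": 0.02,"translation": [0,0,0],"spin": 0},{"jaw": 0.015,"translation": [0,0,0],"spin": 0},{"jaw": 0.015,"translation": [0,0,0],"spin": 0},{"jaw": 0.015,"translation": [0,0,0],"spin": 0},{"jaw": 0.015,"translation": [0,0,0],"spin": 0},{"jaw": 0.015,"translation": [0,0,0],"spin": 0}]'

```text
time: 6.33
tool_pos: [516.2, -357.2, 35.6]
tcp_rot: [179.9, 0.2, 103.3]
ft_force: [0.5, -0.2, 6.6]
finger_gap: 20.5
grip_force: 29.7
```

```bash
python3 - <<'E'
from h import *
p=r.snapshot("wrist");cv2.imwrite("pics/w3.png",p["pixels"][130:330,200:440].repeat(3,0).repeat(3,1)[:600,:720])
E
```

```text
(no output)
```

View pics/w3.png

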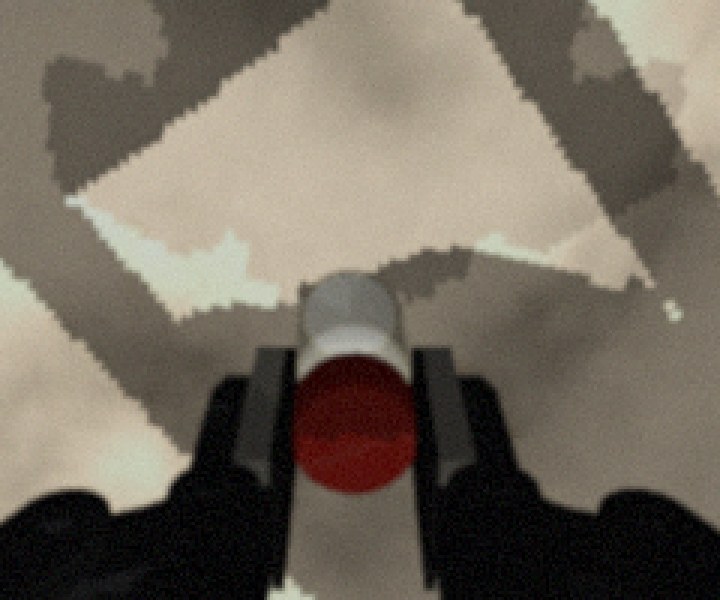

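The vial is centred between the pads: red cap at about (318,270) in the full picture. Next I'll lift and carry it over the rack.

Request:
carry_out --commands '[{"jaw": 0.015,"translation": [0,0,-0.02],"spin": 0},{"jaw": 0.015,"translation": [0,0,-0.04],"spin": 0},{"jaw": 0.015,"translation": [0,0,-0.04],"spin": 0},{"jaw": 0.015,"translation": [0,0,-0.04],"spin": 0},{"jaw": 0.015,"translation": [0.02,0.003,-0.02],"spin": 0},{"jaw": 0.015,"translation": [0.04,0.005,0],"spin": 0},{"jaw": 0.015,"translation": [0.04,0.005,0],"spin": 0},{"jaw": 0.015,"translation": [0.04,0.005,0],"spin": 0}]'

```text
time: 7.05
tool_pos: [500.1, -214.8, 194.6]
tcp_rot: [179.9, 0.1, 103.2]
ft_force: [0.6, 0.1, -0.2]
finger_gap: 20.5
grip_force: 29.4
```

Request:
carry_out --commands '[{"jaw": 0.015,"translation": [0.04,0.006,0],"spin": 0},{"jaw": 0.015,"translation": [0.04,0.006,0],"spin": 0},{"jaw": 0.015,"translation": [0.04,0.006,0],"spin": 0},{"jaw": 0.015,"translation": [0.04,0.006,0],"spin": 0},{"jaw": 0.015,"translation": [0.035,0.006,0],"spin": 0},{"jaw": 0.015,"translation": [0.02,0,0],"spin": 0},{"jaw": 0.015,"translation": [0,0,0],"spin": 0},{"jaw": 0.015,"translation": [0,0,0],"spin": 0}]'

```text
time: 7.72
tool_pos: [479.9, 1.4, 193.9]
tcp_rot: [179.9, 0.0, 103.4]
ft_force: [0.1, -0.0, 0.2]
finger_gap: 20.3
grip_force: 29.4
```

```bash
cat > look.py <<'E'
from h import *
def run(png):
    s=r.sense(); print(s["time"],np.round(s["tool_pos"],1),np.round(s["tcp_rot"],2),s["finger_gap"])
    p=r.snapshot("wrist");cv2.imwrite(png,p["pixels"])
    for t,z in[("cell_a",13),("vial_black_1",13),("rack",10),("bar_face",26),("platform",0),("pointer",40)]:
        for l in r.landmark_of(p,t)[:4]: print(t,np.round(l["xy"],1),round(l["score"],2),onz(p,l["xy"],z).round(1))
    m=r.regions_of(p,"rack")[0]["pixels"]
    hsv=cv2.cvtColor(p["pixels"],cv2.COLOR_BGR2HSV)
    b=((hsv[...,0]>100)&(hsv[...,0]<130)&(hsv[...,1]>120)&(hsv[...,2]>30)).astype(np.uint8)
    cs,_=cv2.findContours(cv2.morphologyEx(b,cv2.MORPH_CLOSE,np.ones((5,5))),cv2.RETR_EXTERNAL,cv2.CHAIN_APPROX_NONE)
    c=max((c for c in cs if m[c[:,0,1],c[:,0,0]].mean()>.2),key=cv2.contourArea,default=max(cs,key=cv2.contourArea))
    W=np.array([onz(p,q[0],43) for q in c],np.float32)
    print("rect at z43",cv2.minAreaRect(W),"px",cv2.boundingRect(c))
    return p
E
python3 -c "
import look;look.run('pics/w4.png')"
```

```text
7.7167 [479.9   1.4 193.9] [1.7994e+02 3.0000e-02 1.0345e+02] 20.273482026199265
cell_a [325.4 139.2] 0.94 [477.9  45.4]
cell_a [322.6 210.6] 0.94 [494.5 -34.8]
vial_black_1 [324.4 179.5] 0.9 [487.5   1.9]
vial_black_1 [323.8 100.7] 0.68 [466.8  83. ]
vial_black_1 [320.8 208.6] 0.62 [491.8 -32.9]
rack [323.8 153.8] 0.89 [480.1  29.3]
bar_face [366.  165.5] 0.92 [525.6  30.3]
platform [359.7 161.6] 0.94 [522.8  28.5]
pointer [370.3  62.5] 0.77 [499.4 124.8]
rect at z43 ((482.3360595703125, 24.739280700683594), (40.82760238647461, 155.2744598388672), 13.622870445251465) px (304, 81, 45, 155)
```

View pics/w4.png

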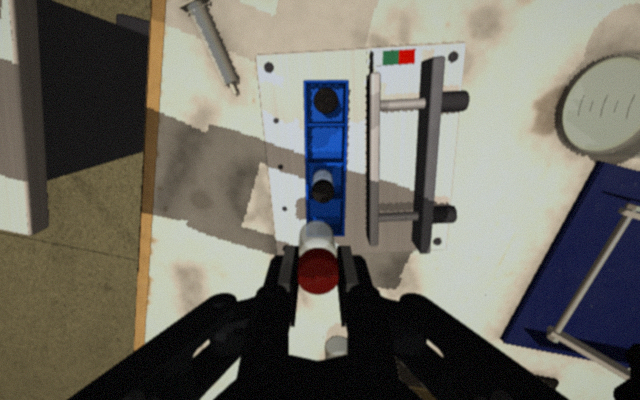

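The wrist view shows the rack at x 304–349, y 81–236. The empty cells are at (325,139) and (323,210), and the bar front is at x≈368, about 20 px clear. The red vial is held upright. I'll place it in cell_a, about (478,44.5) in world coordinates.

Request:
carry_out --commands '[{"jaw": 0.015,"translation": [0.0206,0.004,0],"spin": 0},{"jaw": 0.015,"translation": [0.0206,0.004,0],"spin": 0},{"jaw": 0.015,"translation": [0,0,0.035],"spin": 0},{"jaw": 0.015,"translation": [0,0,0.035],"spin": 0},{"jaw": 0.015,"translation": [0,0,0.02],"spin": 0},{"jaw": 0.015,"translation": [0,0,0.01],"spin": 0},{"jaw": 0.015,"translation": [0,0,0],"spin": 0},{"jaw": 0.015,"translation": [0,0,0],"spin": 0}]'

```text
time: 8.78
tool_pos: [478.4, 42.1, 93.8]
tcp_rot: [-180.0, -0.0, 103.3]
ft_force: [-0.4, -0.1, 0.4]
finger_gap: 20.4
grip_force: 29.4
```

```bash
python3 - <<'E'
from h import *
s=r.sense(); print(s["time"],np.round(s["tool_pos"],1),np.round(s["ft_force"],1))
P={n:r.snapshot(n) for n in("wrist","scene")}
p=P["wrist"];cv2.imwrite("pics/w5.png",p["pixels"][100:400,120:520].repeat(2,0).repeat(2,1))
for n,p in P.items():
  for t,z in(("vial_red",s["tool_pos"][2]-35.6),("cell_a",13),("rack",10)):
    for l in r.landmark_of(p,t)[:3]: print(n,t,np.round(l["xy"],1),round(l["score"],2),onz(p,l["xy"],z).round(1))
E
```

```text
8.7833 [478.4  42.1  93.8] [-0.4 -0.1  0.4]
wrist vial_red [317.4 235.7] 0.73 [478.3  41.2]
wrist cell_a [315.9 209.5] 0.75 [476.8  42.3]
wrist cell_a [316.6 292.1] 0.71 [495.2 -33.5]
wrist rack [320.5 228.5] 0.73 [484.5  25.7]
scene vial_red [294.5 189.3] 0.56 [474.9  51. ]
scene cell_a [298.4 203.6] 0.97 [480.4  40.3]
scene cell_a [318.7 209.1] 0.97 [500.4 -27.4]
scene cell_a [272.  175.9] 0.58 [557.5 272.5]
scene rack [306.8 208.5] 0.75 [481.2   3.4]
```

View pics/w5.png

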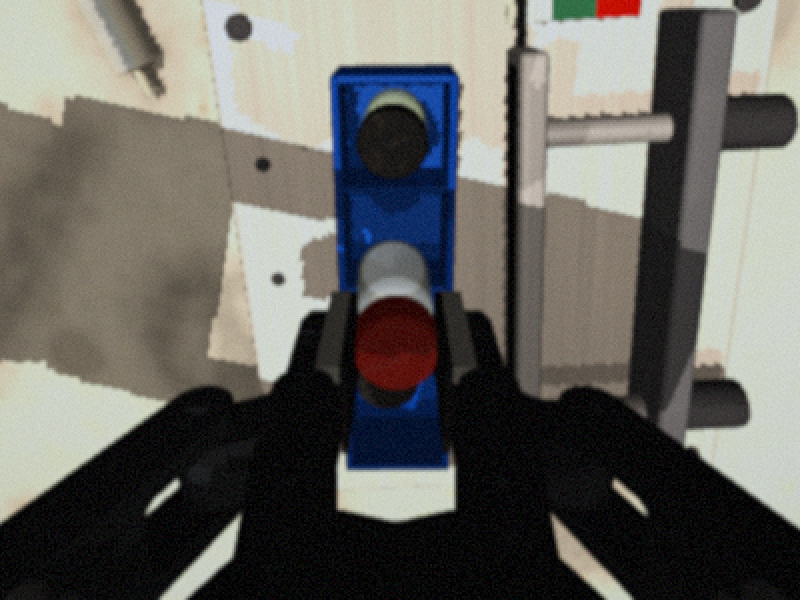

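The held vial lines up with cell_a: (478,41) against (477,43). I'll lower it, nudging 1.5 mm along the row, then release and retreat.

Request:
carry_out --commands '[{"jaw": 0.015,"translation": [0.0015,-0.001,0.015],"spin": 0},{"jaw": 0.015,"translation": [0,0,0.015],"spin": 0},{"jaw": 0.015,"translation": [0,0,0.008],"spin": 0},{"jaw": 0.015,"translation": [0,0,0.004],"spin": 0},{"jaw": 0.015,"translation": [0,0,0.0015],"spin": 0},{"jaw": 0.015,"translation": [0,0,0],"spin": 0},{"jaw": 0.015,"translation": [0,0,0],"spin": 0},{"jaw": 0.015,"translation": [0,0,0],"spin": 0}]'

```text
time: 9.85
tool_pos: [477.6, 43.6, 50.6]
tcp_rot: [179.9, 0.0, 103.3]
ft_force: [-0.5, -0.0, 0.2]
finger_gap: 20.2
grip_force: 29.4
```

Request:
carry_out --commands '[{"jaw": 0.024,"translation": [0,0,0],"spin": 0},{"jaw": 0.027,"translation": [0,0,0],"spin": 0},{"jaw": 0.032,"translation": [0,0,0],"spin": 0},{"jaw": 0.036,"translation": [0,0,0],"spin": 0},{"jaw": 0.036,"translation": [0,0,-0.01],"spin": 0},{"jaw": 0.036,"translation": [0,0,-0.03],"spin": 0},{"jaw": 0.036,"translation": [0,0,-0.04],"spin": 0},{"jaw": 0.036,"translation": [0,0,-0.04],"spin": 0}]'

```text
time: 10.52
tool_pos: [475.6, 43.6, 170.9]
tcp_rot: [-179.9, -0.0, 103.3]
ft_force: [1.1, 0.2, -0.3]
finger_gap: 36.1
grip_force: 0.0
```

```bash
python3 - <<'E'
from h import *
s=r.sense(); print(s["time"],np.round(s["tool_pos"],1),np.round(s["ft_force"],1))
p=r.snapshot("wrist");cv2.imwrite("pics/w6.png",p["pixels"])
for t,z in(("vial_red",13),("cell_a",13),("rack",10),("vial_black_1",13)):
    for l in r.landmark_of(p,t)[:3]: print(t,np.round(l["xy"],1),round(l["score"],2),onz(p,l["xy"],z).round(1))
E
```

```text
10.5167 [475.6  43.6 170.9] [ 1.1  0.2 -0.3]
vial_red [321.8 185.1] 0.83 [479.5  43.5]
cell_a [318.4 250.8] 0.97 [493.9 -32.4]
cell_a [318.4 184.5] 0.66 [475.9  43.3]
rack [323.3 197.3] 0.73 [484.5  29.8]
vial_black_1 [319.8 145.3] 0.8 [467.8  83.3]
vial_black_1 [317.6 218.9] 0.76 [484.    5.3]
```

Request:
carry_out --commands '[{"jaw": 0.06,"translation": [-0.0373,-0.0115,0],"spin": 0},{"jaw": 0.06,"translation": [-0.0373,-0.0115,0],"spin": 0},{"jaw": 0.06,"translation": [-0.0373,-0.0115,0],"spin": 0},{"jaw": 0.06,"translation": [-0.0373,-0.0115,0],"spin": 0},{"jaw": 0.06,"translation": [-0.0373,-0.0115,0],"spin": 0},{"jaw": 0.06,"translation": [-0.0373,-0.0115,0],"spin": 0},{"jaw": 0.06,"translation": [-0.0373,-0.0115,0],"spin": 0},{"jaw": 0.06,"translation": [-0.0373,-0.0115,0],"spin": 0}]'

```text
time: 11.43
tool_pos: [454.4, -269.1, 167.9]
tcp_rot: [-179.9, -0.1, 103.3]
ft_force: [0.6, 0.7, -0.2]
finger_gap: 59.9
grip_force: 0.0
```

Request:
carry_out --commands '[{"jaw": 0.06,"translation": [0,0,0],"spin": 0},{"jaw": 0.06,"translation": [0,0,0],"spin": 0},{"jaw": 0.06,"translation": [0,0,0],"spin": 0},{"jaw": 0.06,"translation": [0,0,0.02],"spin": 0},{"jaw": 0.06,"translation": [0,0,0.02],"spin": 0},{"jaw": 0.06,"translation": [0,0,0],"spin": 0},{"jaw": 0.06,"translation": [0,0,0],"spin": 0},{"jaw": 0.06,"translation": [0,0,0],"spin": 0}]'

```text
time: 12.1
tool_pos: [456.3, -267.1, 130.4]
tcp_rot: [180.0, -0.0, 103.4]
ft_force: [0.0, -0.4, 0.5]
finger_gap: 60.1
grip_force: 0.0
```

```bash
python3 - <<'E'
from h import *
s=r.sense(); print(s["time"],np.round(s["tool_pos"],1),np.round(s["tcp_rot"],2))
p=r.snapshot("wrist");cv2.imwrite("pics/w7.png",p["pixels"])
for l in r.landmark_of(p,"vial_white")[:3]: print(np.round(l["xy"],1),round(l["score"],2),onz(p,l["xy"],0).round(1))
for l in r.regions_of(p,"vial_white")[:2]: ys,xs=np.where(l["pixels"]); print(xs.min(),xs.max(),ys.min(),ys.max(),l["score"], onz(p,((xs.min()+xs.max())/2,ys.max()),51))
E
```

```text
12.1 [ 456.3 -267.1  130.4] [179.99  -0.   103.37]
[319.1 191.9] 0.81 [ 457.5 -266.9]
304 330 183 224 0.8 [ 458.28342982 -278.37076376]
```

Request:
carry_out --commands '[{"jaw": 0.06,"translation": [0,0.001,0.03],"spin": 0},{"jaw": 0.06,"translation": [0,0,0.03],"spin": 0},{"jaw": 0.06,"translation": [0,0,0.02],"spin": 0},{"jaw": 0.06,"translation": [0,0,0.012],"spin": 0},{"jaw": 0.06,"translation": [0,0,0.005],"spin": 0},{"jaw": 0.05,"translation": [0,0,0],"spin": 0},{"jaw": 0.04,"translation": [0,0,0],"spin": 0},{"jaw": 0.03,"translation": [0,0,0],"spin": 0}]'

```text
time: 12.92
tool_pos: [458.2, -268.6, 34.7]
tcp_rot: [179.9, 0.1, 103.3]
ft_force: [-0.1, -0.4, 0.3]
finger_gap: 30.7
grip_force: 0.0
```

Request:
carry_out --commands '[{"jaw": 0.02,"translation": [0,0,0],"spin": 0},{"jaw": 0.015,"translation": [0,0,0],"spin": 0},{"jaw": 0.015,"translation": [0,0,0],"spin": 0},{"jaw": 0.015,"translation": [0,0,0],"spin": 0},{"jaw": 0.015,"translation": [0,0,0],"spin": 0},{"jaw": 0.015,"translation": [0,0,0],"spin": 0},{"jaw": 0.015,"translation": [0,0,0],"spin": 0},{"jaw": 0.015,"translation": [0,0,0],"spin": 0}]'

```text
time: 13.58
tool_pos: [458.0, -268.7, 34.5]
tcp_rot: [179.9, 0.1, 103.3]
ft_force: [-1.0, 0.0, 7.2]
finger_gap: 20.8
grip_force: 29.1
```

Request:
carry_out --commands '[{"jaw": 0.015,"translation": [0,0,-0.02],"spin": 0},{"jaw": 0.015,"translation": [0,0,-0.04],"spin": 0},{"jaw": 0.015,"translation": [0,0,-0.04],"spin": 0},{"jaw": 0.015,"translation": [0,0,-0.03],"spin": 0},{"jaw": 0.015,"translation": [0.0368,0.015,0],"spin": 0},{"jaw": 0.015,"translation": [0.0368,0.015,0],"spin": 0},{"jaw": 0.015,"translation": [0.0368,0.015,0],"spin": 0},{"jaw": 0.015,"translation": [0.0368,0.015,0],"spin": 0}]'

```text
time: 14.25
tool_pos: [481.6, -109.4, 163.6]
tcp_rot: [179.9, 0.0, 103.2]
ft_force: [0.8, 0.5, 0.9]
finger_gap: 20.5
grip_force: 29.2
```

Request:
carry_out --commands '[{"jaw": 0.015,"translation": [0.0368,0.015,0],"spin": 0},{"jaw": 0.015,"translation": [0.0368,0.015,0],"spin": 0},{"jaw": 0.015,"translation": [0,0,0.02],"spin": 0},{"jaw": 0.015,"translation": [0,0,0.02],"spin": 0},{"jaw": 0.015,"translation": [0,0,0.02],"spin": 0},{"jaw": 0.015,"translation": [0,0,0.01],"spin": 0},{"jaw": 0.015,"translation": [0,0,0],"spin": 0},{"jaw": 0.015,"translation": [0,0,0],"spin": 0}]'

```text
time: 14.92
tool_pos: [493.5, -32.3, 92.9]
tcp_rot: [-180.0, -0.0, 103.3]
ft_force: [-0.6, 0.6, 0.2]
finger_gap: 20.7
grip_force: 29.2
```

```bash
python3 - <<'E'
from h import *
s=r.sense(); print(s["time"],np.round(s["tool_pos"],1),np.round(s["ft_force"],1))
P={n:r.snapshot(n) for n in("wrist","scene")}
p=P["wrist"];cv2.imwrite("pics/w8.png",p["pixels"][100:400,120:520].repeat(2,0).repeat(2,1))
for n,p in P.items():
  for t,z in(("vial_white",s["tool_pos"][2]-34.5),("vial_red",13),("cell_a",13),("rack",10)):
    for l in r.landmark_of(p,t)[:3]: print(n,t,np.round(l["xy"],1),round(l["score"],2),onz(p,l["xy"],z).round(1))
E
```

```text
14.9167 [493.5 -32.3  92.9] [-0.6  0.6  0.2]
wrist vial_white [315.1 232.7] 0.87 [491.3 -30.9]
wrist vial_red [321.7 110. ] 0.75 [478.4  43.1]
wrist cell_a [320.  208.7] 0.76 [494.7 -30.3]
wrist rack [323.4 136. ] 0.74 [484.   25.3]
scene vial_white [317.3 196.1] 0.47 [491.9 -29.6]
scene vial_red [298.1 201.4] 0.53 [489.7  52.5]
scene cell_a [297.  202.5] 0.94 [482.2  48.9]
scene cell_a [316.7 206.8] 0.9 [506.5 -12.4]
scene cell_a [305.6 206.5] 0.67 [483.4  11.1]
scene rack [304.1 207.9] 0.7 [477.9  11.7]
```

View pics/w8.png

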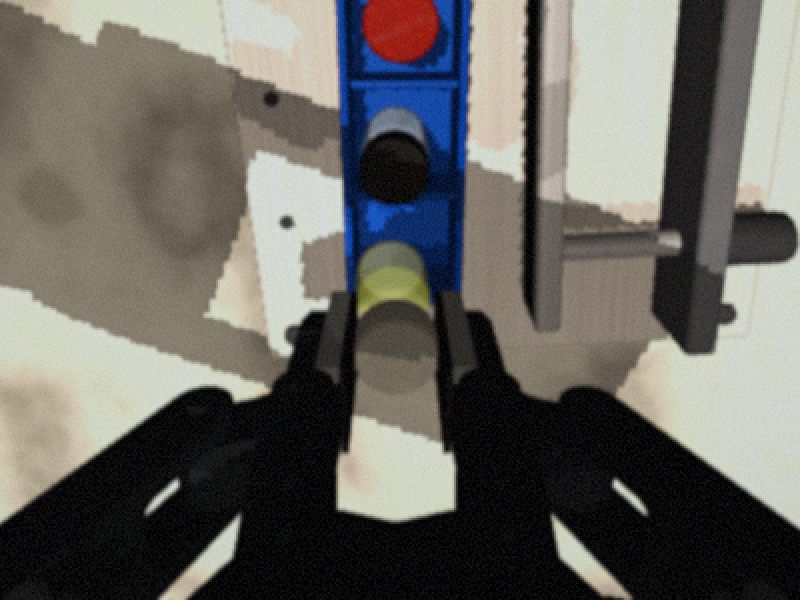

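The red vial stands in cell_a at crop (402,20). The white vial is over cell_b, about 2 mm short in x. I'll lower it with that correction and release.

Request:
carry_out --commands '[{"jaw": 0.015,"translation": [0,0.002,0.015],"spin": 0},{"jaw": 0.015,"translation": [0,0,0.015],"spin": 0},{"jaw": 0.015,"translation": [0,0,0.008],"spin": 0},{"jaw": 0.015,"translation": [0,0,0.004],"spin": 0},{"jaw": 0.015,"translation": [0,0,0.0015],"spin": 0},{"jaw": 0.015,"translation": [0,0,0],"spin": 0},{"jaw": 0.015,"translation": [0,0,0],"spin": 0},{"jaw": 0.015,"translation": [0,0,0],"spin": 0}]'

```text
time: 16.08
tool_pos: [496.4, -31.8, 50.1]
tcp_rot: [179.9, 0.0, 103.3]
ft_force: [-0.4, -0.1, -0.2]
finger_gap: 20.7
grip_force: 29.2
```

Request:
carry_out --commands '[{"jaw": 0.024,"translation": [0,0,0],"spin": 0},{"jaw": 0.027,"translation": [0,0,0],"spin": 0},{"jaw": 0.032,"translation": [0,0,0],"spin": 0},{"jaw": 0.036,"translation": [0,0,0],"spin": 0},{"jaw": 0.036,"translation": [0,0,-0.01],"spin": 0},{"jaw": 0.036,"translation": [0,0,-0.03],"spin": 0},{"jaw": 0.036,"translation": [0,0,-0.04],"spin": 0},{"jaw": 0.036,"translation": [0,0,-0.04],"spin": 0}]'

```text
time: 16.75
tool_pos: [494.4, -31.5, 170.3]
tcp_rot: [-179.9, -0.1, 103.3]
ft_force: [0.9, -0.3, 0.1]
finger_gap: 36.0
grip_force: 0.0
```

Request:
carry_out --commands '[{"jaw": 0.036,"translation": [0,-0.03,0],"spin": 0.12},{"jaw": 0.036,"translation": [0,-0.03,0],"spin": 0.12},{"jaw": 0.036,"translation": [0,-0.03,0],"spin": 0.12},{"jaw": 0.036,"translation": [0,0,0],"spin": 0.12},{"jaw": 0.036,"translation": [0,0,0],"spin": 0.12},{"jaw": 0.036,"translation": [0,0,0],"spin": 0.12},{"jaw": 0.036,"translation": [0,0,0],"spin": 0.12},{"jaw": 0.036,"translation": [0,0,0],"spin": 0.12}]'

```text
time: 17.42
tool_pos: [406.8, -41.7, 170.3]
tcp_rot: [179.9, -0.0, 47.9]
ft_force: [-0.3, -1.4, -0.7]
finger_gap: 36.3
grip_force: 0.0
```

Request:
carry_out --commands '[{"jaw": 0.06,"translation": [0,0,0],"spin": 0.12},{"jaw": 0.08,"translation": [0,0,0],"spin": 0.12},{"jaw": 0.08,"translation": [0,0,0],"spin": 0.12},{"jaw": 0.08,"translation": [0,0,0],"spin": 0.12},{"jaw": 0.08,"translation": [0,0,0],"spin": 0.1},{"jaw": 0.08,"translation": [0,0,0],"spin": 0},{"jaw": 0.08,"translation": [0,0,0],"spin": 0},{"jaw": 0.08,"translation": [0,0,0],"spin": 0}]'

```text
time: 18.08
tool_pos: [406.8, -41.7, 169.7]
tcp_rot: [180.0, -0.0, 15.3]
ft_force: [-0.3, -0.2, 0.3]
finger_gap: 79.8
grip_force: 0.0
```

```bash
cat > look2.py <<'E'
from h import *
def run(png):
    s=r.sense(); print(s["time"],np.round(s["tool_pos"],1),np.round(s["tcp_rot"],2),np.round(s["ft_force"],1))
    P={n:r.snapshot(n) for n in("wrist","top")}
    cv2.imwrite(png,P["wrist"]["pixels"])
    for n,p in P.items():
      for t,z in[("cell_a",13),("vial_red",13),("vial_white",13),("vial_black_1",13),("rack",10),("bar_face",26),("platform",0),("pointer",40)]:
        print(n,t,[(np.round(l["xy"]).tolist(),round(l["score"],2),onz(p,l["xy"],z).round(1).tolist()) for l in r.landmark_of(p,t)[:2]])
E
python3 -c "
import look2;look2.run('pics/w9.png')"
```

```text
18.0833 [406.8 -41.7 169.7] [ 1.7999e+02 -3.0000e-02  1.5260e+01] [-0.3 -0.2  0.3]
wrist cell_a [([250.0, 92.0], 0.95, [475.8, 45.0]), ([333.0, 95.0], 0.76, [493.7, -31.4])]
wrist vial_red [([257.0, 93.0], 0.58, [476.7, 37.8])]
wrist vial_white [([335.0, 95.0], 0.95, [493.6, -33.4]), ([160.0, 33.0], 0.17, [502.7, 131.7])]
wrist vial_black_1 [([294.0, 94.0], 0.95, [484.9, 4.0]), ([334.0, 94.0], 0.58, [494.7, -33.0])]
wrist rack [([276.0, 89.0], 0.85, [484.8, 22.3])]
wrist bar_face [([271.0, 34.0], 0.78, [526.2, 33.6])]
wrist platform [([275.0, 48.0], 0.69, [519.9, 32.2])]
wrist pointer [([158.0, 33.0], 0.89, [501.0, 119.7])]
top cell_a [([294.0, 215.0], 0.61, [475.1, 48.5])]
top vial_red []
top vial_white []
top vial_black_1 [([284.0, 216.0], 0.51, [471.6, 76.7])]
top rack []
top bar_face [([302.0, 198.0], 0.84, [520.7, 28.9])]
top platform [([302.0, 198.0], 0.69, [522.4, 27.5])]
top pointer [([265.0, 207.0], 0.79, [491.7, 124.4])]
```

View pics/w9.png

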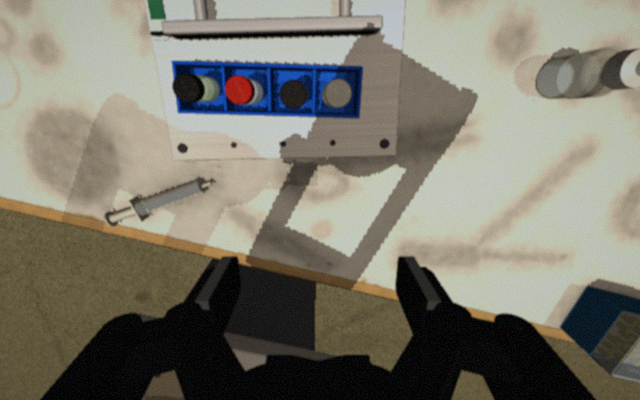

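All four vials stand in the rack. The plate's front edge runs (173,159)–(396,153), its screws are at (182,148) and (384,144), and the bar front runs from (163,33) to (381,28). I'll work out the platform yaw from these.

```bash
python3 - <<'E'
from h import *
p=r.snapshot("wrist");I=p["pixels"].astype(float)
def yaw(a,b,z):
    A=onz(p,a,z);B=onz(p,b,z);d=A-B;return np.round(np.degrees(np.arctan2(-d[0],d[1])),2),A.round(1),B.round(1)
g=cv2.cvtColor(p["pixels"],cv2.COLOR_BGR2GRAY)
# screws (dark blobs)
def blob(x,y):
    w=g[y-8:y+9,x-8:x+9].astype(float);m=w<np.median(w)-40;ys,xs=np.where(m);return x-8+xs.mean(),y-8+ys.mean()
print("screws",yaw(blob(182,148),blob(384,144),10))
pl=r.regions_of(p,"platform")[0]["pixels"];ba=r.regions_of(p,"clamp_bar");rk=r.regions_of(p,"rack")[0]["pixels"]
def lowfit(m,x0,x1,z):
    xs=np.arange(x0,x1);pts=[(x,np.where(m[:,x])[0].max()) for x in xs if m[:,x].any()]
    W=np.array([onz(p,q,z) for q in pts],np.float32);v=cv2.fitLine(W,cv2.DIST_HUBER,0,.01,.01).ravel()
    if v[1]<0:v[:2]*=-1
    return np.degrees(np.arctan2(-v[0],v[1])).round(2),v[2:].round(1)
print("plate front",lowfit(pl,190,380,10))
if ba: print("bar",lowfit(ba[0]["pixels"],180,370,13),ba[0]["score"])
print("rack front z10",lowfit(rk,180,355,10),"z43",lowfit(rk,180,355,43))
hsv=cv2.cvtColor(p["pixels"],cv2.COLOR_BGR2HSV)
b=(hsv[...,0]>100)&(hsv[...,0]<130)&(hsv[...,1]>120)&(hsv[...,2]>30);b[125:]=0;b[:50]=0
print("rack blue front z10",lowfit(b,180,355,10))
E
```

```text
screws (np.float64(16.57), array([405. , 101.1]), array([463.2, -94.3]))
plate front (np.float32(16.61), array([422.4,  -1.1], dtype=float32))
bar (np.float32(16.42), array([526.8,  31.9], dtype=float32)) 0.93
rack front z10 (np.float32(13.83), array([453. ,  48.1], dtype=float32)) z43 (np.float32(13.83), array([456.7,  40.7], dtype=float32))
rack blue front z10 (np.float32(13.73), array([459.8,  24.9], dtype=float32))
```

Request:
carry_out --commands '[{"jaw": 0.05,"translation": [0,0,0],"spin": -0.0216},{"jaw": 0.05,"translation": [0.0125,-0.0214,0],"spin": 0},{"jaw": 0.05,"translation": [0.0126,-0.0214,0],"spin": 0},{"jaw": 0.05,"translation": [0,0,0.03],"spin": 0},{"jaw": 0.05,"translation": [0,0,0.035],"spin": 0},{"jaw": 0.05,"translation": [0,0,0.035],"spin": 0},{"jaw": 0.05,"translation": [0,0,0.02],"spin": 0},{"jaw": 0.05,"translation": [0,0,0],"spin": 0}]'

```text
time: 19.85
tool_pos: [414.5, 7.0, 44.4]
tcp_rot: [-179.8, 0.5, 16.4]
ft_force: [-1.0, 0.3, -0.9]
finger_gap: 49.9
grip_force: 0.0
```

Request:
carry_out --commands '[{"jaw": 0.05,"translation": [0,0,0],"spin": 0},{"jaw": 0.05,"translation": [0,0,0.015],"spin": 0},{"jaw": 0.05,"translation": [0,0,0.01],"spin": 0},{"jaw": 0.05,"translation": [0,0,0.006],"spin": 0},{"jaw": 0.05,"translation": [0,0,0.003],"spin": 0},{"jaw": 0.05,"translation": [0,0,0],"spin": 0},{"jaw": 0.05,"translation": [0,0,0],"spin": 0},{"jaw": 0.05,"translation": [0,0,0],"spin": 0}]'

```text
time: 20.52
tool_pos: [419.3, 6.3, 16.0]
tcp_rot: [180.0, -0.1, 16.3]
ft_force: [0.9, -0.0, -1.5]
finger_gap: 50.1
grip_force: 0.0
```

Request:
carry_out --commands '[{"jaw": 0.05,"translation": [0.005,0,0],"spin": 0},{"jaw": 0.05,"translation": [0.005,0,0],"spin": 0},{"jaw": 0.05,"translation": [0.004,0,0],"spin": 0},{"jaw": 0.05,"translation": [0.004,0,0],"spin": 0},{"jaw": 0.05,"translation": [0.003,0,0],"spin": 0},{"jaw": 0.05,"translation": [0.003,0,0],"spin": 0},{"jaw": 0.05,"translation": [0.002,0,0],"spin": 0},{"jaw": 0.05,"translation": [0,0,0],"spin": 0}]'

```text
time: 21.18
tool_pos: [444.1, 13.8, 15.3]
tcp_rot: [-180.0, -0.0, 16.3]
ft_force: [0.7, -0.2, 0.1]
finger_gap: 50.2
grip_force: 0.0
```

```bash
python3 -c "
import look2;look2.run('pics/w10.png')"
```

```text
21.1833 [444.1  13.8  15.3] [-180.    -0.    16.3] [ 0.7 -0.2  0.1]
wrist cell_a []
wrist vial_red [([286.0, 190.0], 0.9, [476.8, 41.4])]
wrist vial_white [([433.0, 195.0], 0.61, [495.4, -31.2])]
wrist vial_black_1 [([202.0, 183.0], 0.69, [469.0, 82.5]), ([366.0, 194.0], 0.69, [486.2, 1.8])]
wrist rack [([324.0, 184.0], 0.64, [484.9, 23.5])]
wrist bar_face [([335.0, 96.0], 0.67, [526.7, 31.7])]
wrist platform [([335.0, 109.0], 0.97, [521.4, 28.5])]
wrist pointer [([102.0, 85.0], 0.7, [506.0, 115.6])]
top cell_a []
top vial_red []
top vial_white []
top vial_black_1 []
top rack []
top bar_face [([202.0, 177.0], 0.41, [574.2, 295.7])]
top platform [([303.0, 199.0], 0.74, [519.9, 25.9])]
top pointer []
```

Request:
carry_out --commands '[{"jaw": 0.05,"translation": [0.003,0,0],"spin": 0},{"jaw": 0.05,"translation": [0.003,0,0],"spin": 0},{"jaw": 0.05,"translation": [0.002,0,0],"spin": 0},{"jaw": 0.05,"translation": [0.002,0,0],"spin": 0},{"jaw": 0.05,"translation": [0.002,0,0],"spin": 0},{"jaw": 0.05,"translation": [0.002,0,0],"spin": 0},{"jaw": 0.05,"translation": [0.002,0,0],"spin": 0},{"jaw": 0.05,"translation": [0.002,0,0],"spin": 0}]'

```text
time: 22.75
tool_pos: [461.0, 18.8, 15.2]
tcp_rot: [-180.0, 0.0, 16.3]
ft_force: [-4.1, -1.0, 3.1]
finger_gap: 49.9
grip_force: 1.9
```

Request:
carry_out --commands '[{"jaw": 0.05,"translation": [0.002,0,0],"spin": 0},{"jaw": 0.05,"translation": [0.002,0,0],"spin": 0},{"jaw": 0.05,"translation": [0.002,0,0],"spin": 0},{"jaw": 0.05,"translation": [0.002,0,0],"spin": 0},{"jaw": 0.05,"translation": [0.002,0,0],"spin": 0},{"jaw": 0.05,"translation": [0.002,0,0],"spin": 0},{"jaw": 0.05,"translation": [0.001,0,0],"spin": 0},{"jaw": 0.05,"translation": [0,0,0],"spin": 0}]'

```text
time: 23.42
tool_pos: [474.0, 22.5, 15.3]
tcp_rot: [180.0, -0.0, 16.3]
ft_force: [0.2, 0.6, 0.0]
finger_gap: 49.9
grip_force: 0.0
```

```bash
cat > look3.py <<'E'
from h import *
def run(png):
    s=r.sense(); B=np.array([526.5,31.7]);u=np.array([np.cos(.288),np.sin(.288)])
    print(s["time"],np.round(s["tool_pos"],1),np.round(s["tcp_rot"],2),np.round(s["ft_force"],1),np.round(s["wrist_torque"],2),"TCP u",((s["tool_pos"][:2]-B)@u).round(1), "F.u",(s["ft_force"][:2]@u).round(1))
    p=r.snapshot("wrist");cv2.imwrite(png,p["pixels"])
    for t,z in[("vial_red",13),("vial_white",13),("vial_black_1",13),("rack",10),("bar_face",26),("pointer",40)]:
        print(t,[(np.round(l["xy"]).tolist(),round(l["score"],2),onz(p,l["xy"],z).round(1).tolist()) for l in r.landmark_of(p,t)[:2]])
    def fit(m,x0,x1,z,f):
        W=np.array([onz(p,(x,f(np.where(m[:,x])[0])),z) for x in range(x0,x1) if m[:,x].sum()>3],np.float32)
        v=cv2.fitLine(W,cv2.DIST_HUBER,0,.01,.01).ravel();v[:2]*=np.sign(v[1])
        return np.degrees(np.arctan2(-v[0],v[1])).round(2),"u",((v[2:]-B)@u).round(1)
    for n,z,f in(("clamp_bar",39,np.min),("rack",43,np.min)):
        R=r.regions_of(p,n)
        if R:
            m=R[0]["pixels"];xs=np.where(m.any(0))[0];a,b=np.percentile(xs,[12,88]).astype(int)
            print(n,xs.min(),xs.max(),fit(m,a,b,z,f))
E
python3 -c "
import look3;look3.run('pics/w11.png')"
```

```text
23.4167 [474.   22.5  15.3] [ 1.80e+02 -4.00e-02  1.63e+01] [0.2 0.6 0. ] [-0.03 -0.   -0.03] TCP u -53.0 F.u 0.3
vial_red [([281.0, 208.0], 0.78, [497.0, 50.3])]
vial_white [([430.0, 206.0], 0.79, [519.2, -23.5])]
vial_black_1 [([204.0, 204.0], 0.72, [487.9, 89.0]), ([363.0, 207.0], 0.7, [509.4, 9.6])]
rack [([319.0, 198.0], 0.82, [506.5, 32.3])]
bar_face [([335.0, 168.0], 0.63, [527.1, 31.2]), ([199.0, 201.0], 0.23, [494.6, 87.3])]
pointer []
clamp_bar 104 558 (np.float32(16.56), 'u', np.float64(13.5))
rack 124 516 (np.float32(16.59), 'u', np.float64(1.8))
```

The rack is square to the bar (16.6°) and about to touch it. I'll push 10 mm more and read the force.

Request:
carry_out --commands '[{"jaw": 0.05,"translation": [0.002,0,0],"spin": 0},{"jaw": 0.05,"translation": [0.002,0,0],"spin": 0},{"jaw": 0.05,"translation": [0.002,0,0],"spin": 0},{"jaw": 0.05,"translation": [0.002,0,0],"spin": 0},{"jaw": 0.05,"translation": [0.002,0,0],"spin": 0},{"jaw": 0.05,"translation": [0,0,0],"spin": 0},{"jaw": 0.05,"translation": [0,0,0],"spin": 0},{"jaw": 0.05,"translation": [0,0,0],"spin": 0}]'

```text
time: 24.53
tool_pos: [482.1, 24.9, 15.0]
tcp_rot: [-180.0, 0.1, 16.3]
ft_force: [-6.3, -3.1, 6.0]
finger_gap: 50.0
grip_force: 3.4
```

```bash
python3 -c "
import look3;look3.run('pics/w12.png')"
```

```text
24.5333 [482.1  24.9  15. ] [-1.7999e+02  1.5000e-01  1.6310e+01] [-6.3 -3.1  6. ] [-0.23  0.99  0.16] TCP u -44.5 F.u -6.9
vial_red [([284.0, 208.0], 0.86, [505.5, 51.2])]
vial_white [([431.0, 210.0], 0.82, [525.5, -22.2])]
vial_black_1 [([362.0, 204.0], 0.68, [518.6, 13.0])]
rack [([321.0, 201.0], 0.61, [513.5, 33.3])]
bar_face [([335.0, 169.0], 0.6, [535.4, 33.4])]
pointer [([119.0, 159.0], 0.8, [518.0, 118.5])]
clamp_bar 103 559 (np.float32(16.57), 'u', np.float64(21.7))
rack 123 518 (np.float32(16.62), 'u', np.float64(9.7))
```

Request:
carry_out --commands '[{"jaw": 0.05,"translation": [0.002,0,0],"spin": 0},{"jaw": 0.05,"translation": [0.002,0,0],"spin": 0},{"jaw": 0.05,"translation": [0.002,0,0],"spin": 0},{"jaw": 0.05,"translation": [0.002,0,0],"spin": 0},{"jaw": 0.05,"translation": [0.002,0,0],"spin": 0},{"jaw": 0.05,"translation": [0,0,0],"spin": 0},{"jaw": 0.05,"translation": [0,0,0],"spin": 0},{"jaw": 0.05,"translation": [0,0,0],"spin": 0}]'

```text
time: 25.65
tool_pos: [490.1, 27.5, 14.8]
tcp_rot: [-180.0, 0.3, 16.3]
ft_force: [-14.7, -5.6, 12.4]
finger_gap: 50.0
grip_force: 7.6
```

```bash
python3 - <<'E'
import look3;look3.run('pics/w13.png')
from h import *
cv2.imwrite("pics/w13c.png",cv2.resize(cv2.imread("pics/w13.png")[60:310,60:380],(768,600),interpolation=cv2.INTER_CUBIC))
E
```

```text
25.65 [490.1  27.5  14.8] [-179.96    0.34   16.33] [-14.7  -5.6  12.4] [-0.4   2.14  0.39] TCP u -36.1 F.u -15.7
vial_red [([282.0, 208.0], 0.89, [513.4, 54.4]), ([362.0, 206.0], 0.61, [526.0, 15.3])]
vial_white [([431.0, 209.0], 0.8, [534.6, -19.1])]
vial_black_1 [([202.0, 203.0], 0.78, [504.4, 94.5]), ([364.0, 208.0], 0.71, [525.3, 14.0])]
rack [([322.0, 203.0], 0.63, [520.7, 35.2])]
bar_face [([334.0, 167.0], 0.88, [543.9, 36.8])]
pointer [([118.0, 154.0], 0.79, [527.9, 121.2])]
clamp_bar 103 560 (np.float32(16.64), 'u', np.float64(30.2))
rack 122 518 (np.float32(16.38), 'u', np.float64(18.2))
```

View pics/w13c.png

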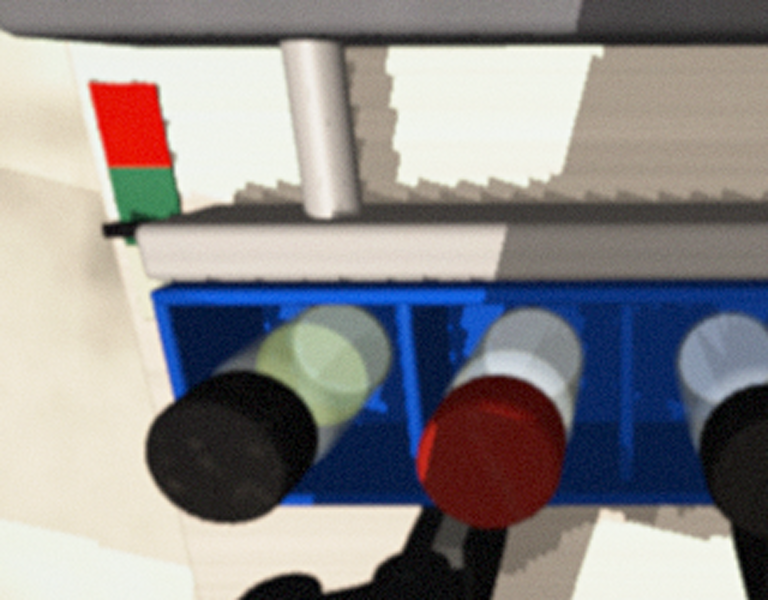

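The crop shows the rack flush along the bar and the vials upright. The black pointer at crop (120,229) is over the green stretch, and the green/red edge is at (140,167). I'll turn that into a travel figure.

```bash
python3 - <<'E'
from h import *
p=r.snapshot("wrist");B=np.array([526.5,31.7]);u=np.array([np.cos(.288),np.sin(.288)])
f=lambda c,z:((onz(p,(60+c[0]/2.4,60+c[1]/2.4),z)-B)@u).round(1)
g=f((140,167),10);print("g/r edge u",g,"red end",f((125,84),10))
for z in(12,20,26,39): print(z,"pointer u",f((120,229),z),"below g/r edge by",(g-f((120,229),z)).round(1))
b=f((300,280),13);print("bar lower front u",b,f((300,283),13))
p0=None
for l in r.landmark_of(p,"bar_face")[:1]: print(((onz(p,l["xy"],26)-B)@u).round(1))
E
```

```text
g/r edge u 33.2 red end 48.9
12 pointer u 21.1 below g/r edge by 12.1
20 pointer u 22.6 below g/r edge by 10.6
26 pointer u 23.7 below g/r edge by 9.5
39 pointer u 26.1 below g/r edge by 7.1
bar lower front u 10.6 9.9
16.4
```

Request:
carry_out --commands '[{"jaw": 0.05,"translation": [0.0015,0,0],"spin": 0},{"jaw": 0.05,"translation": [0,0,0],"spin": 0},{"jaw": 0.05,"translation": [0,0,0],"spin": 0},{"jaw": 0.05,"translation": [0,0,0],"spin": 0},{"jaw": 0.05,"translation": [0,0,0],"spin": 0},{"jaw": 0.05,"translation": [0,0,0],"spin": 0},{"jaw": 0.05,"translation": [0,0,0],"spin": 0},{"jaw": 0.05,"translation": [0,0,0],"spin": 0}]'

```text
time: 26.87
tool_pos: [491.2, 27.8, 14.7]
tcp_rot: [-180.0, 0.4, 16.3]
ft_force: [-15.3, -4.6, 13.5]
finger_gap: 50.2
grip_force: 8.2
```

```bash
python3 - <<'E'
import look3;look3.run('pics/w14.png')
from bench import r
print(r.hand_in())
E
```

```text
26.8667 [491.2  27.8  14.7] [-179.95    0.38   16.33] [-15.3  -4.6  13.5] [-0.44  2.36  0.36] TCP u -35.0 F.u -16.0
vial_red [([284.0, 204.0], 0.78, [516.6, 54.6])]
vial_white []
vial_black_1 [([198.0, 202.0], 0.77, [505.4, 96.6]), ([359.0, 205.0], 0.74, [527.3, 17.4])]
rack [([321.0, 198.0], 0.65, [524.1, 36.9])]
bar_face [([332.0, 171.0], 0.63, [543.3, 37.7])]
pointer [([116.0, 156.0], 0.76, [528.2, 122.5])]
clamp_bar 102 561 (np.float32(16.75), 'u', np.float64(31.5))
rack 122 519 (np.float32(16.38), 'u', np.float64(19.4))
the job is handed in; nothing more can be done
None
```

I handed the job in at about 27 s: both vials stand in the rack, and the fingers hold it flush against the bar with the pointer over green (estimated travel 18–19 mm, about 9–10 N); no verdict came back.

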